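Make up the sowing kit in the divided tray

ROBOT

A 6-joint arm with a two-finger parallel gripper is mounted at the origin on the work surface. World frame = base frame: x ahead of the robot, y to its left, z up, the work surface at z = 0. Lengths are in m, angles in rad, forces in N, time in s.
With the tool pointing down it reaches from about 0.325 to 0.925 m from the base axis. Payload 3.1 kg.
Tool frame: the origin (TCP) lies at the very end of the fingers, on their centre line; the grasp point (between the pads) lies 19 mm behind it (r.tcp_to_grasp is the distance from the TCP to the grasp point, in m); z points along the fingers, y is the line along which they close (so a half turn about z gives the same grasp; the last joint's range is limited). The gripper opens to 85 mm and grips with 20 to 120 N. Pads are 22 mm wide; open, the fingers measure 114 mm over their backs; the gripper's body (76 mm by 85 mm) begins 54 mm behind the grasp point. The pads swing forward as they close: fully open they stand 13 mm farther back than shut.
Start: joints at [-1.452, 0.217, 1.613, -0, 1.311, -0.112], TCP at [0.143, -0.608, 0.231] pointing down, gripper open.
Joint ranges: [-2.75, 2.75], [-0.78, 2.1], [0.31, 2.55], [-1.13, 4.27], [0.13, 2.63], [-2.58, 2.58]. Speed limits (rad/s): [2.79, 2.79, 3.14, 3.14, 3.14, 3.14].

INTERFACE

Orientations are given as a unit quaternion [w, x, y, z].
In Python, from rig import r gives the robot as it stands.
- The arm moves only by the tool arm_command, never from a script. Its argument "deltas" is a list that holds one entry, the list of rows, each a list of 7 numbers: the opening, from -1 (shut) to 1 (fully open), then the shift along the tool's x, y, z in mm, then the turn, a rotation vector about the tool's x, y, z in rad. In form: [[[hand, dx, dy, dz, rx, ry, rz], ...]]. A call has 1 to 20 rows; each row shifts and turns the commanded pose from where the row before left it, along the tool's axes as they then stand; what a row does not reach is not made up. A row lasts 1/10 s, in which the tool goes at most 50 mm and 8.59 degrees, less where a joint would pass 70% of its speed; a pose out of reach is approached as far as the arm can. A call with a gripper value outside its range is refused whole. The fingers move at their own pace and stop on an object; "grip_force" is the grip in N (left out, the last holds). Time passes only in rows, so rows that do not move let the fingers close. It gives the time, the measured TCP pose, the force, the opening and the grip force at its end, in the units of the state.
- r.state(): the state, without advancing time (a new reading comes with each control period).
- r.grab_frame(name): name is "scene" or "top" or "wrist"; returns (picture, depth): 480x640x3 uint8, red, green, blue; 480x640 float32, m along the optical axis (not along the pixel's ray), 0 where there is no reading.
- r.camera_model(name): a dict with "fovy" (degrees; the focal length in pixels is half the picture's height over the tangent of half this angle, whatever the lens; pixels are square), "cx", "cy" (the principal point, pixels), "dist_coeffs" ([k1, k2, p1, p2, k3] as OpenCV has them; the pictures are not rectified), "extrinsics" (4x4, takes a point from camera to world coordinates). Camera axes: x right, y down, z forward; pixel columns grow to the right and rows downward; lengths in m; the calibration is good to about 2 mm. A picture is of the moment at which its call begins: read the wrist's pose just before it. camera_model takes no time and is no camera call; for the wrist camera it gives the pose at the moment of the call.
- r.finish_job(): hands the job in; it is judged then, once.
The state is a dict: "t": time; "joint_pos": joint angles; "dq": joint speeds; "joint_torque": joint torques, N m; "position": TCP position; "eef_rot": TCP orientation; "contact_force": force on the tool from outside, world axes, zero at the start; "wrist_torque": the same for the moment, N m; "width": finger opening in m; "finger_force": force on a finger pad.
Only numpy, scipy, OpenCV 4.12 (cv2) and the standard library are available. Lean on these libraries where they do the work, as an engineer would, in place of code of your own. Each camera call takes 0.05 s, during which the arm holds its last target. There are 200 camera calls.

TASK

Make up the sowing kit in the divided tray, where a jar and a cup of labels stand at the two ends of the row nearest the robot: stand the round clay pot in the compartment behind the jar, the square pot in the one behind the cup, squared up with the walls, and the tamper between the jar and the cup, each upright near the middle of its compartment. Then lay the saucer centred and level on top of the clay pot as its cover, the same way up as it lies on the bench. Leave the jar, the cup and the tin where they stand.

Things in the scene. Friction and masses are not known exactly. Their poses are not given: they have to be found in the camera images.
- tray: Fixed plywood tray, 196 (x) by 291 (y) by 30 mm high: 2 rows of 3 compartments. Origin: centre of underside; x away from the robot (front row at -x, nearest the robot; back row at +x), y to the robot's left; turned up to 12 degrees. Compartment centres x = -47.5 or +47.5, y = -95, 0, +95 mm; 89 mm square inside, walls 6 mm thick, 30 mm high; floor top 6 mm above origin.
- jar: Closed round jar of green glass with a flat cork lid, 48 mm diameter, 75 mm tall, loose, standing in the left or right end compartment of the tray's front row. Origin: centre of its underside, z up. Stays there.
- cup: Small blue ceramic cup holding upright white plant labels, 48 mm diameter at the rim, 50 mm tall (82 mm with the labels), loose, standing in the other end compartment of the front row. Origin: centre of its underside, z up. Stays there.
- tin: Closed plain metal tin of square section, 42 by 42 mm and 46 mm tall, with a black round cap (24 mm diameter) on top, 55 mm tall in all, loose, standing in the middle compartment of the back row. Origin: centre of its underside, z up. Stays there.
- clay_pot: Round terracotta pot, open at the top, about 0.11 kg, standing on the bench. 62 mm tall; upright collar of 58 mm outer diameter from 42 mm height to the rim (the place to grip), tapering below to 40 mm at the foot; wall 4 mm. Origin: centre of its underside, z up.
- square_pot: Square black plastic pot, open at the top, about 0.05 kg, standing on the bench. 60 mm tall; upright collar 58 by 58 mm outside from 46 mm height to the rim (the place to grip, across two flat sides), tapering below to 40 mm square at the foot. Origin: centre of its underside, z up; x and y are normal to its flat sides.
- tamper: Wooden soil tamper, about 0.09 kg, standing on its disc: disc 54 mm diameter and 16 mm thick, on it an upright round handle 25 mm in diameter, from 16 to 70 mm height. Origin: centre of the disc's underside, z up along the handle.
- saucer: Shallow round terracotta saucer, about 0.07 kg, lying on the bench with its hollow side up: 64 mm outer diameter at the rim, 60 mm at the base, 16 mm high, wall 4 mm, floor 5 mm. Loose, slightly wider than the clay pot's rim (58 mm), on which its flat underside rests. Origin: centre of its underside, z up.
Things that resemble listed ones, but are neither listed nor needed, are in the scene too. Leave any turquoise look-alike of the square_pot alone.

How it is judged:
By the outcome, as a careful person would: the job done as asked, in the order asked, and still so for the second after the job is handed in, with the robot touching nothing.
It also fails if it takes over 90 s, if anything falls off the work surface, if the arm or the gripper's body presses on something with over 40 N, if the wrist force passes 120 N, or if a joint passes its speed limit or range.

## Working session

There is one attempt and no reset: what is moved stays moved. The work goes in short steps, Python scripts to look and compute and a tool call to move; the robot and the scene stay as the last step left them, time stands still between calls to the robot, and variables do not carry over. Pictures are saved under pics/ and viewed, at most 14 in all, crops included, and the job is handed in when it is done.

Besides the shell and the picture viewer there is one more tool, called after "Call:" in YAML: its name, and indented under it one key for each argument. arm_command: Moves the arm, as the interface text tells. Its arguments: {"type":"object","properties":{"deltas":{"type":"array"},"grip_force":{"type":"number"}},"required":["deltas"]}

```bash
ls; mkdir -p pics
cat > h.py <<'E'
import numpy as np,cv2
from rig import r
def cam(n):
    m=r.camera_model(n);f=240/np.tan(np.radians(m["fovy"])/2)
    return np.array([[f,0,m["cx"]],[0,f,m["cy"]],[0,0,1]]),np.array(m["dist_coeffs"],float),np.array(m["extrinsics"])
def grab(n):
    c=cam(n);im,d=r.grab_frame(n);np.savez(f"/tmp/{n}.npz",im=im,d=d,K=c[0],D=c[1],E=c[2]);return im,d,c
def load(n):
    z=np.load(f"/tmp/{n}.npz");return z["im"],z["d"],(z["K"],z["D"],z["E"])
def rays(px,c):
    p=cv2.undistortPoints(np.array(px,float).reshape(-1,1,2),c[0],c[1]).reshape(-1,2)
    return np.c_[p,np.ones(len(p))]
def onz(px,z,c):  # pixel -> world at height z
    d=rays(px,c)@c[2][:3,:3].T;o=c[2][:3,3];return o+d*((z-o[2])/d[:,2])[:,None]
def cloud(d,c):
    v,u=np.mgrid[:480,:640];R=rays(np.c_[u.ravel(),v.ravel()],c)*d.reshape(-1,1)
    return (R@c[2][:3,:3].T+c[2][:3,3]).reshape(480,640,3)
def save(im,n): cv2.imwrite(f"pics/{n}.png",im[...,::-1])
E
python3 - <<'E'
from h import *
for n in("scene","top"):
    im,d,c=grab(n);save(im,n+"0");print(n,c[0][0,0],c[1],c[2].round(3))
s=r.state();print(s["t"],s["position"],s["eef_rot"],s["width"])
E
```

```text
pics
scene 461.92707016295685 [-0.06979416  0.          0.          0.          0.        ] [[-0.412  0.618 -0.669  1.191]
 [ 0.911  0.287 -0.295  0.302]
 [ 0.01  -0.732 -0.682  0.721]
 [ 0.     0.     0.     1.   ]]
top 576.6039087416223 [0.05910988 0.         0.         0.         0.        ] [[ 0.027 -0.99   0.142  0.393]
 [-1.    -0.028 -0.002 -0.007]
 [ 0.006 -0.141 -0.99   1.146]
 [ 0.     0.     0.     1.   ]]
0.1 [ 0.14290841 -0.60766964  0.2300873 ] [-1.10044208e-03  9.93346902e-01  1.15155205e-01 -2.02849270e-06] 0.08595025146428016
```

View pics/top0.png

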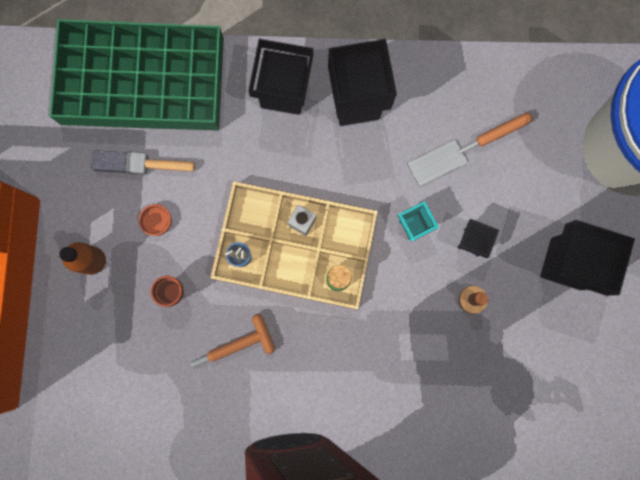

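View pics/scene0.png

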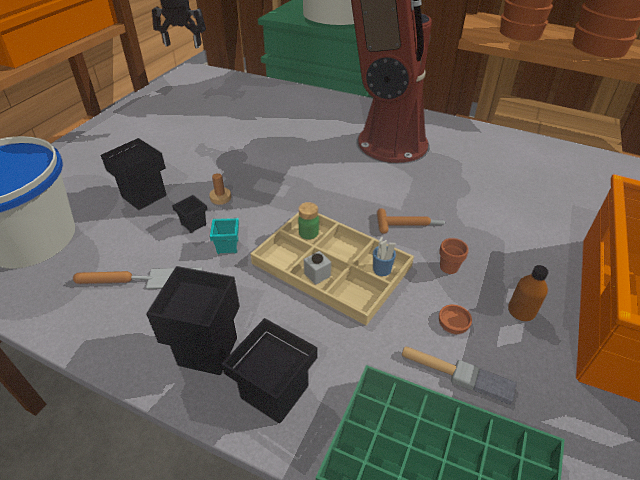

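The top view shows the tray at (295,245), with the jar front-right (338,277), the cup front-left (238,255) and the tin back-middle (302,220). The clay pot is at (167,291), the saucer at (155,219), the square pot at (478,238) and the tamper at (473,299); the turquoise look-alike is at (418,220). Next I'll measure these from depth.

```bash
cat > m.py <<'E'
from h import *
im,d,c=load("top");P=cloud(d,c)
def rg(u,v,w,z0,z1):
    q=P[v-w:v+w,u-w:u+w].reshape(-1,3);return q[(q[:,2]>z0)&(q[:,2]<z1)]
def circ(q):
    (x,y),rad=cv2.minEnclosingCircle(q[:,:2].astype(np.float32));return np.round([x,y,rad,len(q),np.median(q[:,2])],4)
print("bench",np.median(P[330:380,60:160,2]))
print("clay rim",circ(rg(167,291,24,.052,.07)))
print("saucer",circ(rg(155,219,22,.010,.025)))
print("jar",circ(rg(338,277,20,.07,.1)),"cup",circ(rg(238,255,20,.045,.1)),"tin",circ(rg(302,220,20,.045,.054)),circ(rg(302,220,20,.056,.075)))
q=rg(478,238,30,.05,.07);print("sq",circ(q),cv2.minAreaRect(q[:,:2].astype(np.float32)*1000))
q=rg(473,299,30,.06,.08);print("tamp top",circ(q));q=rg(473,299,30,.010,.022);print("disc",circ(q))
q=P[175:315,205:385].reshape(-1,3);q=q[(q[:,2]>.025)&(q[:,2]<.034)];print("tray",len(q),cv2.minAreaRect(q[:,:2].astype(np.float32)*1000))
E
python3 m.py
python3 - <<'E'
from h import *
im,d,c=load("top");A=cv2.resize(im[180:330,130:200],None,fx=4,fy=4,interpolation=2);B=cv2.resize(im[180:330,400:510],None,fx=4,fy=4,interpolation=2)
save(np.hstack([A,B]),"c1")
save(cv2.resize(im[175:315,205:385],None,fx=4,fy=4,interpolation=2),"c2")
E
```

```text
bench 0.00028485672312972277
clay rim [4.418e-01 2.708e-01 2.920e-02 2.620e+02 6.110e-02]
saucer [5.823e-01 3.143e-01 3.170e-02 2.360e+02 1.550e-02]
jar [ 4.749e-01 -5.180e-02  2.170e-02  4.280e+02  8.100e-02] cup [5.141e-01 1.404e-01 2.380e-02 2.970e+02 5.650e-02] tin [5.865e-01 2.230e-02 2.780e-02 2.910e+02 5.140e-02] [5.807e-01 2.030e-02 1.770e-02 1.240e+02 6.090e-02]
sq [ 5.577e-01 -3.165e-01  4.070e-02  4.620e+02  5.940e-02] ((557.8658447265625, -315.7098388671875), (59.90953063964844, 60.48505401611328), 69.23011016845703)
tamp top [ 4.432e-01 -3.152e-01  1.240e-02  1.470e+02  6.930e-02]
disc [ 4.438e-01 -3.145e-01  2.780e-02  4.000e+02  1.570e-02]
tray 2631 ((540.2279663085938, 35.41619873046875), (291.34600830078125, 196.5252227783203), 79.687744140625)
```

View pics/c1.png

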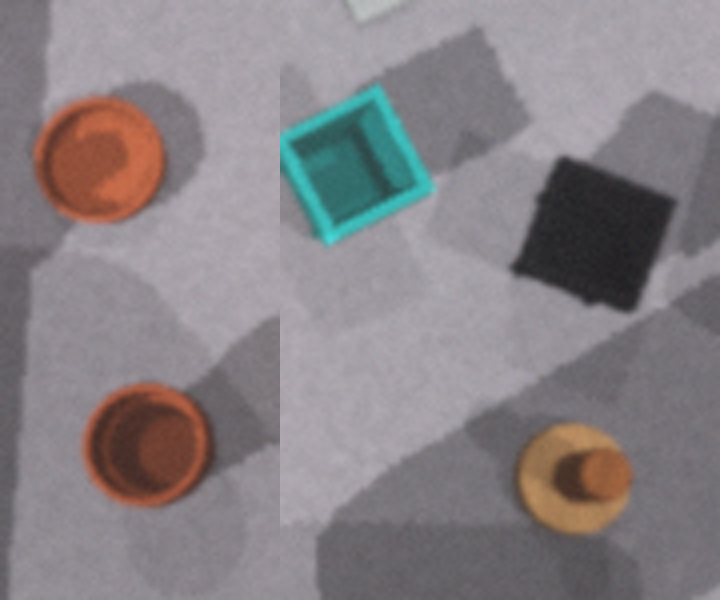

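View pics/c2.png

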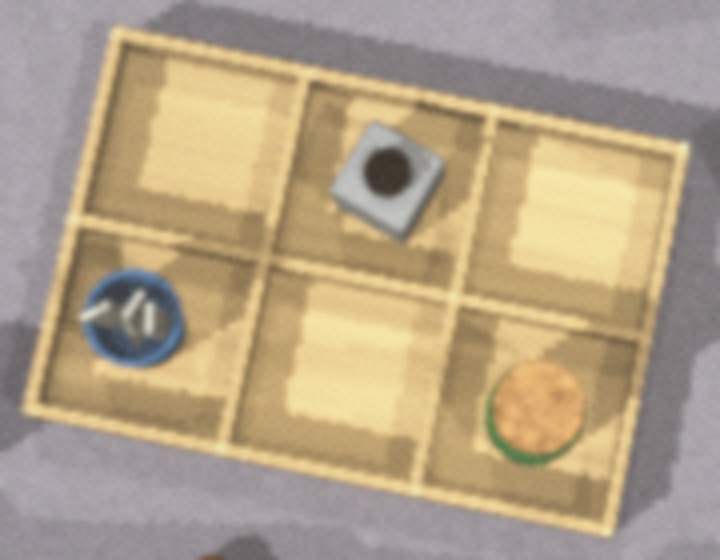

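Every depth measurement matches the given heights and sizes. The tray is at (540,35) mm with yaw −10.3°. I'll start moving, first turning the finger line along tray x and then swinging round.

Create go.py:
```python
# go.py x y z(mm TCP) phi(deg): remaining shift in tool axes, turn about tool z
import sys
from h import *
from scipy.spatial.transform import Rotation as R
T=list(map(float,sys.argv[1:]))
s=r.state();w,x,y,z=s["eef_rot"];M=R.from_quat([x,y,z,w]).as_matrix()
phi=np.degrees(np.arctan2(M[1,0],M[0,0]))
print("t",round(s["t"],1),"pos",np.round(np.array(s["position"])*1e3,1),"phi",round(phi,2),"zaxis",M[:,2].round(4),"F",np.round(s["contact_force"],1),"w",round(s["width"]*1e3,1),"ff",s["finger_force"])
if T: print("shift now",(M.T@(np.array(T[:3])-np.array(s["position"])*1e3)).round(1),"rz",round(-np.radians(T[3]-phi),3))
```

```text
(no output)
```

Call:
arm_command:
  deltas:
    - [[1, 0, 0, 0, 0, 0, -0.145], [1, 0, 0, 0, 0, 0, -0.145], [1, 0, 0, 0, 0, 0, -0.145], [1, 0, 0, 0, 0, 0, -0.145], [1, 0, 0, 0, 0, 0, -0.145], [1, 0, 0, 0, 0, 0, -0.145], [1, 0, 0, 0, 0, 0, -0.145], [1, 0, 0, 0, 0, 0, -0.145], [1, 36, 25, 0, 0, 0, 0], [1, 36, 25, 0, 0, 0, 0], [1, 36, 25, 0, 0, 0, 0], [1, 36, 25, 0, 0, 0, 0], [1, 36, 25, 0, 0, 0, 0], [1, 36, 25, 0, 0, 0, 0], [1, 36, 25, 0, 0, 0, 0], [1, 36, 25, 0, 0, 0, 0], [1, 36, 25, 0, 0, 0, 0], [1, 36, 25, 0, 0, 0, 0]]
  grip_force: 30

```text
t: 1.9
position: [0.4542, -0.2973, 0.2308]
eef_rot: [-0.0, 0.768, 0.641, -0.0]
contact_force: [0.6, -0.2, -0.5]
width: 0.0854
finger_force: 0.0
```

```bash
python3 go.py 442 271 180 79.7
```

```text
t 1.9 pos [ 454.2 -297.3  230.8] phi 79.68 zaxis [-5.e-04  4.e-04 -1.e+00] F [ 0.6 -0.2 -0.5] w 85.4 ff 0.0
shift now [ 556.9 -113.7   51.1] rz -0.0
```

Call:
arm_command:
  deltas:
    - [[1, 42, -8, 3, 0, 0, 0], [1, 42, -8, 4, 0, 0, 0], [1, 42, -8, 4, 0, 0, 0], [1, 42, -8, 4, 0, 0, 0], [1, 42, -8, 4, 0, 0, 0], [1, 42, -9, 4, 0, 0, 0], [1, 42, -9, 4, 0, 0, 0], [1, 42, -9, 4, 0, 0, 0], [1, 42, -9, 4, 0, 0, 0], [1, 42, -9, 4, 0, 0, 0], [1, 42, -9, 4, 0, 0, 0], [1, 42, -9, 4, 0, 0, 0], [1, 37, -9, 4, 0, 0, 0], [1, 16, -2, 0, 0, 0, 0], [1, 0, 0, 0, 0, 0, 0], [1, 0, 0, 0, 0, 0, 0]]

```text
t: 3.5
position: [0.4409, 0.2687, 0.18]
eef_rot: [0.0, 0.768, 0.641, -0.001]
contact_force: [-0.2, -0.3, 0.0]
width: 0.0856
finger_force: 0.0
```

```bash
python3 go.py 442 271 36 79.7
python3 - <<'E'
from h import *
im,d,c=grab("wrist");save(im,"w1");P=cloud(d,c);q=P.reshape(-1,3)
q=q[(q[:,2]>.052)&(q[:,2]<.07)&(np.hypot(q[:,0]-.442,q[:,1]-.271)<.045)]
print(len(q),cv2.minEnclosingCircle(q[:,:2].astype(np.float32)),np.median(q[:,2]))
E
```

```text
t 3.5 pos [440.9 268.7 180. ] phi 79.71 zaxis [-6.0e-04 -1.3e-03 -1.0e+00] F [-0.2 -0.3  0. ] w 85.6 ff 0.0
shift now [  2.7   0.7 144. ] rz 0.0
1347 ((0.4423823952674866, 0.27138346433639526), 0.028986813500523567) 0.061741681367924184
```

Call:
arm_command:
  deltas:
    - [[1, 1, 1, 30, 0, 0, 0], [1, 1, 0, 30, 0, 0, 0], [1, 1, 0, 30, 0, 0, 0], [1, 0, 0, 30, 0, 0, 0], [1, 0, 0, 20, 0, 0, 0], [1, 0, 0, 12, 0, 0, 0], [1, 0, 0, 0, 0, 0, 0], [-1, 0, 0, 0, 0, 0, 0], [-1, 0, 0, 0, 0, 0, 0], [-1, 0, 0, 0, 0, 0, 0], [-1, 0, 0, 0, 0, 0, 0], [-1, 0, 0, 0, 0, 0, 0], [-1, 0, 0, 0, 0, 0, 0], [-1, 0, 0, 0, 0, 0, 0]]
  grip_force: 30

```text
t: 4.95
position: [0.4439, 0.2727, 0.0302]
eef_rot: [0.001, 0.768, 0.641, 0.001]
contact_force: [-1.3, -2.0, 6.2]
width: 0.0579
finger_force: 32.1
```

```bash
python3 go.py 569.9 -66.6 170 79.7
```

```text
t 5.0 pos [443.9 272.7  30.2] phi 79.71 zaxis [ 2.8e-03  8.0e-04 -1.0e+00] F [-1.3 -2.   6.2] w 57.9 ff 32.100356880691834
shift now [-311.2  185.  -139.7] rz 0.0
```

Call:
arm_command:
  deltas:
    - [[-1, 0, 0, -10, 0, 0, 0], [-1, 0, 0, -25, 0, 0, 0], [-1, 0, 0, -35, 0, 0, 0], [-1, 0, 0, -35, 0, 0, 0], [-1, 0, 0, -35, 0, 0, 0], [-1, -20, 12, 0, 0, 0, 0], [-1, -36, 21, 0, 0, 0, 0], [-1, -36, 21, 0, 0, 0, 0], [-1, -36, 22, 0, 0, 0, 0], [-1, -36, 22, 0, 0, 0, 0], [-1, -36, 22, 0, 0, 0, 0], [-1, -36, 22, 0, 0, 0, 0], [-1, -36, 22, 0, 0, 0, 0], [-1, -26, 14, 0, 0, 0, 0], [-1, -13, 7, 0, 0, 0, 0], [-1, 0, 0, 0, 0, 0, 0], [-1, 0, 0, 0, 0, 0, 0]]

```text
t: 6.65
position: [0.5682, -0.0658, 0.1681]
eef_rot: [-0.001, 0.768, 0.641, 0.0]
contact_force: [0.2, 0.1, -1.6]
width: 0.0573
finger_force: 32.8
```

```bash
python3 go.py 569.9 -66.6 36 79.7
python3 - <<'E'
from h import *
im,d,c=grab("wrist");save(im,"w2")
E
```

```text
t 6.7 pos [568.2 -65.8 168.1] phi 79.69 zaxis [-0.0011  0.0013 -1.    ] F [ 0.2  0.1 -1.6] w 57.3 ff 32.75205878773704
shift now [ -0.6   2.  132.1] rz -0.0
```

View pics/w2.png

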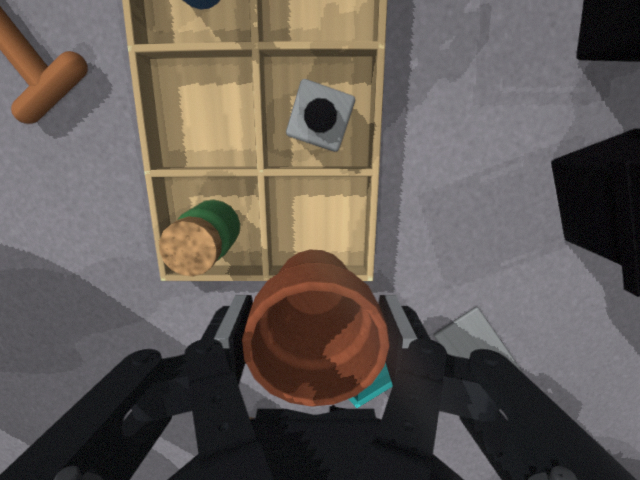

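The clay pot hangs upright in the pads (rim at 315,340) above the free back-right compartment. Lowering it.

Call:
arm_command:
  deltas:
    - [[-1, 0, 2, 25, 0, 0, 0], [-1, 0, 0, 35, 0, 0, 0], [-1, 0, 0, 35, 0, 0, 0], [-1, 0, 0, 18, 0, 0, 0], [-1, 0, 0, 9, 0, 0, 0], [-1, 0, 0, 5, 0, 0, 0], [-1, 0, 0, 3, 0, 0, 0], [-1, 0, 0, 1, 0, 0, 0], [-1, 0, 0, 0, 0, 0, 0]]

```text
t: 7.6
position: [0.5717, -0.0674, 0.0384]
eef_rot: [0.001, 0.768, 0.641, 0.001]
contact_force: [0.3, -0.4, -1.3]
width: 0.0581
finger_force: 32.8
```

```bash
python3 go.py 569.9 -66.6 36 79.7
```

```text
t 7.6 pos [571.7 -67.4  38.4] phi 79.69 zaxis [ 2.e-03 -5.e-04 -1.e+00] F [ 0.3 -0.4 -1.3] w 58.1 ff 32.770059916656464
shift now [ 0.5 -1.9  2.4] rz -0.0
```

Call:
arm_command:
  deltas:
    - [[-1, 0, 0, 1, 0, 0, 0], [-1, 0, 0, 1, 0, 0, 0], [-1, 0, 0, 0, 0, 0, 0], [-1, 0, 0, 0, 0, 0, 0]]

```text
t: 8.0
position: [0.5715, -0.0675, 0.0363]
eef_rot: [0.001, 0.768, 0.641, 0.0]
contact_force: [-1.0, -0.4, 4.1]
width: 0.0579
finger_force: 33.1
```

```bash
python3 go.py 569.9 -66.6 36 79.7
```

```text
t 8.0 pos [571.5 -67.5  36.3] phi 79.68 zaxis [ 1.3e-03 -4.0e-04 -1.0e+00] F [-1.  -0.4  4.1] w 57.9 ff 33.14579083293211
shift now [ 0.6 -1.7  0.3] rz -0.0
```

Call:
arm_command:
  deltas:
    - [[0.8, 0, 0, 0, 0, 0, 0], [0.8, 0, 0, 0, 0, 0, 0], [0.8, 0, 0, 0, 0, 0, 0], [0.8, 0, 0, 0, 0, 0, 0], [0.8, 0, 0, -15, 0, 0, 0], [0.8, 0, 0, -30, 0, 0, 0], [0.8, 0, 0, -40, 0, 0, 0], [0.8, 0, 0, -40, 0, 0, 0], [0.8, 0, 0, -20, 0, 0, 0], [1, 0, 0, 0, 0, 0, 0]]

```text
t: 9.0
position: [0.5743, -0.0681, 0.1865]
eef_rot: [0.004, 0.768, 0.641, 0.003]
contact_force: [-0.6, -1.3, 0.1]
width: 0.085
finger_force: 0.0
```

```bash
python3 go.py 557.8 -316 180 69.2
python3 - <<'E'
from h import *
im,d,c=grab("wrist");save(im,"w3");P=cloud(d,c);q=P.reshape(-1,3)
q=q[(q[:,2]>.06)&(q[:,2]<.078)&(np.hypot(q[:,0]-.570,q[:,1]+.067)<.045)]
print(len(q),cv2.minEnclosingCircle(q[:,:2].astype(np.float32)),np.median(q[:,2]),np.linalg.lstsq(np.c_[q[:,:2],np.ones(len(q))],q[:,2],rcond=None)[0])
E
```

```text
t 9.0 pos [574.3 -68.1 186.5] phi 79.69 zaxis [ 0.0104 -0.0025 -0.9999] F [-0.6 -1.3  0.1] w 85.0 ff 0.0
shift now [-246.9   28.1    7. ] rz 0.183
1264 ((0.5713556408882141, -0.06887894868850708), 0.029064981266856194) 0.06786384769337533 [0.00275908 0.01104903 0.06620673]
```

The clay pot stands level in its compartment, its rim at z 68 mm and about 2 mm from the middle. Next, the square pot.

Call:
arm_command:
  deltas:
    - [[1, -30, 3, 0, 0, 0, 0], [1, -40, 4, 0, 0, 0, 0], [1, -40, 5, 0, 0, 0, 0], [1, -40, 5, 0, 0, 0, 0], [1, -40, 5, 0, 0, 0, 0], [1, -35, 4, 0, 0, 0, 0], [1, -22, 2, 0, 0, 0, 0], [1, 0, 0, 0, 0, 0, 0.09], [1, 0, 0, 0, 0, 0, 0.093], [1, 0, 0, 0, 0, 0, 0], [1, 0, 0, 0, 0, 0, 0], [1, 0, 0, 0, 0, 0, 0]]

```text
t: 10.25
position: [0.5537, -0.3147, 0.1794]
eef_rot: [-0.001, 0.823, 0.569, -0.0]
contact_force: [0.0, 0.4, -0.7]
width: 0.0852
finger_force: 0.0
```

```bash
python3 go.py 557.8 -316 28 69.2
python3 - <<'E'
from h import *
im,d,c=grab("wrist");save(im,"w4");P=cloud(d,c);q=P.reshape(-1,3)
q=q[(q[:,2]>.054)&(q[:,2]<.066)&(np.hypot(q[:,0]-.558,q[:,1]+.316)<.05)]
print(len(q),cv2.minAreaRect(q[:,:2].astype(np.float32)*1000),np.median(q[:,2]))
E
```

```text
t 10.2 pos [ 553.7 -314.7  179.4] phi 69.3 zaxis [-1.3e-03  9.0e-04 -1.0e+00] F [ 0.   0.4 -0.7] w 85.2 ff 0.0
shift now [  0.2   4.5 151.4] rz 0.002
2094 ((558.9306030273438, -316.3685607910156), (58.716468811035156, 58.181053161621094), 69.22322082519531) 0.06011458871092015
```

View pics/w4.png

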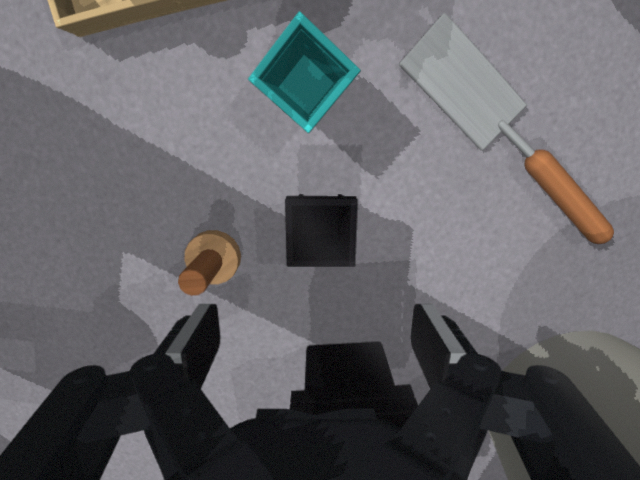

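The square pot at (320,230) lines up with the fingers. The wrist camera puts it at (559,−316) mm, turned 69.2°. Descending to grip it.

Call:
arm_command:
  deltas:
    - [[1, 0, 3, 20, 0, 0, 0], [1, 0, 3, 35, 0, 0, 0], [1, 0, 0, 35, 0, 0, 0], [1, 0, 0, 30, 0, 0, 0], [1, 0, 0, 20, 0, 0, 0], [1, 0, 0, 10, 0, 0, 0], [1, 0, 0, 0, 0, 0, 0], [-1, 0, 0, 0, 0, 0, 0], [-1, 0, 0, 0, 0, 0, 0], [-1, 0, 0, 0, 0, 0, 0], [-1, 0, 0, 0, 0, 0, 0], [-1, 0, 0, 0, 0, 0, 0], [-1, 0, 0, 0, 0, 0, 0], [-1, 0, 0, 0, 0, 0, 0]]
  grip_force: 25

```text
t: 11.7
position: [0.5612, -0.3185, 0.0324]
eef_rot: [0.002, 0.823, 0.568, 0.001]
contact_force: [0.2, 0.2, 6.9]
width: 0.0574
finger_force: 28.5
```

```bash
python3 go.py 603.9 120.4 170 79.7
```

```text
t 11.7 pos [ 561.2 -318.5   32.4] phi 69.2 zaxis [ 0.003  -0.0021 -1.    ] F [0.2 0.2 6.9] w 57.4 ff 28.47040146589279
shift now [ 425.3 -115.4 -138.4] rz -0.183
```

Call:
arm_command:
  deltas:
    - [[-1, 0, 0, -10, 0, 0, 0], [-1, 0, 0, -25, 0, 0, 0], [-1, 0, 0, -35, 0, 0, 0], [-1, 0, 0, -35, 0, 0, 0], [-1, 0, 0, -35, 0, 0, 0], [-1, 0, 0, 0, 0, 0, -0.09], [-1, 0, 0, 0, 0, 0, -0.093], [-1, 20, -2, 0, 0, 0, 0], [-1, 40, -3, 0, 0, 0, 0], [-1, 40, -3, 0, 0, 0, 0], [-1, 40, -4, 0, 0, 0, 0], [-1, 40, -4, 0, 0, 0, 0], [-1, 40, -4, 0, 0, 0, 0], [-1, 40, -4, 0, 0, 0, 0], [-1, 40, -4, 0, 0, 0, 0], [-1, 40, -3, 0, 0, 0, 0], [-1, 40, -3, 0, 0, 0, 0], [-1, 35, -2, 0, 0, 0, 0], [-1, 20, 0, 0, 0, 0, 0], [-1, 0, 0, 0, 0, 0, 0]]

```text
t: 13.7
position: [0.6008, 0.1209, 0.1697]
eef_rot: [-0.001, 0.767, 0.642, -0.0]
contact_force: [-0.3, -0.4, -1.4]
width: 0.0576
finger_force: 27.7
```

Call:
arm_command:
  deltas:
    - [[-1, 0, 0, 0, 0, 0, 0], [-1, 0, 0, 0, 0, 0, 0], [-1, 0, 0, 0, 0, 0, 0]]

```text
t: 14.0
position: [0.6018, 0.116, 0.1701]
eef_rot: [-0.0, 0.768, 0.64, -0.0]
contact_force: [0.6, -0.0, -0.2]
width: 0.0577
finger_force: 27.7
```

```bash
python3 go.py 603.9 120.4 36 79.7;python3 - <<'E'
from h import *
im,d,c=grab("wrist");save(im,"w5")
E
```

```text
t 14.0 pos [601.8 116.  170.1] phi 79.59 zaxis [-6.e-04 -2.e-04 -1.e+00] F [ 0.6 -0.  -0.2] w 57.7 ff 27.748742401599884
shift now [  4.7   1.3 134.1] rz -0.002
```

View pics/w5.png

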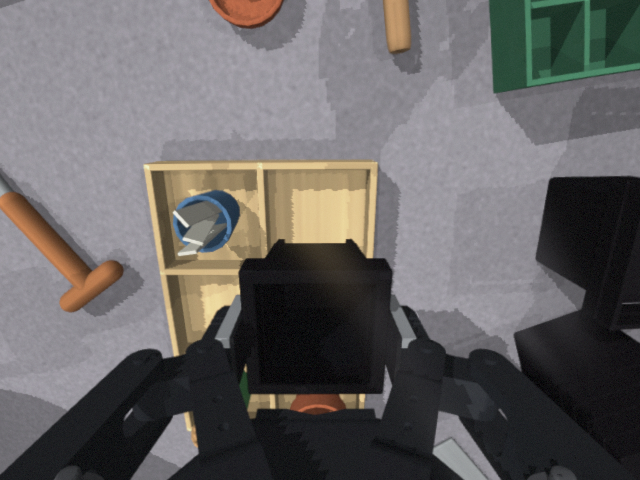

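The square pot is held level and square to the walls, with the empty back-left compartment and the cup in view at (205,222). Lowering.

Call:
arm_command:
  deltas:
    - [[-1, 4, 1, 25, 0, 0, 0], [-1, 0, 0, 35, 0, 0, 0], [-1, 0, 0, 35, 0, 0, 0], [-1, 0, 0, 18, 0, 0, 0], [-1, 0, 0, 10, 0, 0, 0], [-1, 0, 0, 5, 0, 0, 0], [-1, 0, 0, 3, 0, 0, 0], [-1, 0, 0, 1, 0, 0, 0], [-1, 0, 0, 1, 0, 0, 0], [-1, 0, 0, 0, 0, 0, 0], [-1, 0, 0, 0, 0, 0, 0]]

```text
t: 15.15
position: [0.605, 0.1209, 0.0385]
eef_rot: [0.001, 0.768, 0.641, 0.001]
contact_force: [-0.1, 0.2, 1.8]
width: 0.0573
finger_force: 28.0
```

```bash
python3 go.py 603.9 120.4 36 79.7
```

```text
t 15.2 pos [605.  120.9  38.5] phi 79.69 zaxis [ 2.5e-03  2.0e-04 -1.0e+00] F [-0.1  0.2  1.8] w 57.3 ff 27.981719076633453
shift now [-0.7 -1.   2.5] rz -0.0
```

Call:
arm_command:
  deltas:
    - [[0.8, 0, 0, 0, 0, 0, 0], [0.8, 0, 0, 0, 0, 0, 0], [0.8, 0, 0, 0, 0, 0, 0], [0.8, 0, 0, 0, 0, 0, 0], [0.8, 0, 0, -15, 0, 0, 0], [0.8, 0, 0, -30, 0, 0, 0], [0.8, 0, 0, -40, 0, 0, 0], [0.8, 0, 0, -40, 0, 0, 0], [0.8, 0, 0, -20, 0, 0, 0], [1, 0, 0, 0, 0, 0, 0], [1, 0, 0, 0, 0, 0, 0]]

```text
t: 16.25
position: [0.6041, 0.1208, 0.1833]
eef_rot: [0.0, 0.768, 0.641, 0.001]
contact_force: [-0.7, -0.2, -0.5]
width: 0.0856
finger_force: 0.0
```

```bash
python3 go.py 443.5 -315 190 79.7
python3 - <<'E'
from h import *
im,d,c=grab("wrist");P=cloud(d,c);q=P.reshape(-1,3)
q=q[(q[:,2]>.060)&(q[:,2]<.073)&(np.hypot(q[:,0]-.605,q[:,1]-.12)<.05)]
print(len(q),cv2.minAreaRect(q[:,:2].astype(np.float32)*1000),np.median(q[:,2]))
E
```

```text
t 16.2 pos [604.1 120.8 183.3] phi 79.69 zaxis [ 1.5e-03  2.0e-04 -1.0e+00] F [-0.7 -0.2 -0.5] w 85.6 ff 0.0
shift now [-457.5  -80.    -7. ] rz -0.0
2093 ((605.943115234375, 121.63356018066406), (58.68572235107422, 58.164283752441406), 79.58734893798828) 0.06615604692113092
```

The square pot is within 2 mm of the middle and squared to 0.1°. Next, the tamper.

Call:
arm_command:
  deltas:
    - [[1, -20, -4, 0, 0, 0, 0], [1, -40, -7, -1, 0, 0, 0], [1, -40, -7, -1, 0, 0, 0], [1, -40, -7, 0, 0, 0, 0], [1, -40, -7, 0, 0, 0, 0], [1, -40, -7, 0, 0, 0, 0], [1, -40, -7, 0, 0, 0, 0], [1, -40, -7, 0, 0, 0, 0], [1, -40, -7, 0, 0, 0, 0], [1, -40, -7, 0, 0, 0, 0], [1, -37, -6, 0, 0, 0, 0], [1, -25, -4, 0, 0, 0, 0], [1, -15, -3, 0, 0, 0, 0], [1, 0, 0, 0, 0, 0, 0], [1, 0, 0, 0, 0, 0, 0], [1, 0, 0, 0, 0, 0, 0], [1, 0, 0, 0, 0, 0, 0]]

```text
t: 18.0
position: [0.4438, -0.3133, 0.1841]
eef_rot: [-0.0, 0.767, 0.641, 0.0]
contact_force: [0.1, 0.1, 0.4]
width: 0.0855
finger_force: 0.0
```

```bash
python3 go.py 443.5 -315 33 79.7
python3 - <<'E'
from h import *
im,d,c=grab("wrist");P=cloud(d,c);q=P.reshape(-1,3);q=q[np.hypot(q[:,0]-.4435,q[:,1]+.315)<.05]
for a,b in((.066,.08),(.01,.02)):
    k=q[(q[:,2]>a)&(q[:,2]<b)];print(len(k),cv2.minEnclosingCircle(k[:,:2].astype(np.float32)),np.median(k[:,2]))
E
```

```text
t 18.0 pos [ 443.8 -313.3  184.1] phi 79.79 zaxis [-2.e-04  6.e-04 -1.e+00] F [0.1 0.1 0.4] w 85.5 ff 0.0
shift now [-1.800e+00  1.000e-01  1.511e+02] rz 0.002
698 ((0.44452422857284546, -0.3151474595069885), 0.012399327009916306) 0.07005495040200846
1459 ((0.4445247948169708, -0.31545713543891907), 0.02709878608584404) 0.016236858963649736
```

Call:
arm_command:
  deltas:
    - [[1, -2, 1, 20, 0, 0, 0], [1, 0, 0, 35, 0, 0, 0], [1, 0, 0, 35, 0, 0, 0], [1, 0, 0, 30, 0, 0, 0], [1, 0, 0, 20, 0, 0, 0], [1, 0, 0, 12, 0, 0, 0], [1, 0, 0, 0, 0, 0, 0], [-1, 0, 0, 0, 0, 0, 0], [-1, 0, 0, 0, 0, 0, 0], [-1, 0, 0, 0, 0, 0, 0], [-1, 0, 0, 0, 0, 0, 0], [-1, 0, 0, 0, 0, 0, 0], [-1, 0, 0, 0, 0, 0, 0], [-1, 0, 0, 0, 0, 0, 0], [-1, 0, 0, 0, 0, 0, 0], [-1, 0, 0, 0, 0, 0, 0]]
  grip_force: 30

```text
t: 19.65
position: [0.4446, -0.3172, 0.0333]
eef_rot: [0.001, 0.768, 0.641, 0.0]
contact_force: [-1.0, 0.8, 5.8]
width: 0.0242
finger_force: 29.7
```

```bash
python3 go.py 493.5 43.9 180 79.7
```

```text
t 19.6 pos [ 444.6 -317.2   33.3] phi 79.69 zaxis [ 1.e-03 -9.e-04 -1.e+00] F [-1.   0.8  5.8] w 24.2 ff 29.686394333839417
shift now [ 364.   -16.3 -147. ] rz -0.0
```

Call:
arm_command:
  deltas:
    - [[-1, 0, 0, -10, 0, 0, 0], [-1, 0, 0, -25, 0, 0, 0], [-1, 0, 0, -37, 0, 0, 0], [-1, 0, 0, -40, 0, 0, 0], [-1, 0, 0, -35, 0, 0, 0], [-1, 20, -1, 0, 0, 0, 0], [-1, 40, -2, 0, 0, 0, 0], [-1, 40, -2, 0, 0, 0, 0], [-1, 40, -2, 0, 0, 0, 0], [-1, 40, -2, 0, 0, 0, 0], [-1, 40, -2, 0, 0, 0, 0], [-1, 40, -2, 0, 0, 0, 0], [-1, 40, -2, 0, 0, 0, 0], [-1, 35, -1, 0, 0, 0, 0], [-1, 27, 0, 0, 0, 0, 0], [-1, 0, 0, 0, 0, 0, 0], [-1, 0, 0, 0, 0, 0, 0], [-1, 0, 0, 0, 0, 0, 0]]

```text
t: 21.45
position: [0.4927, 0.0415, 0.1791]
eef_rot: [0.0, 0.768, 0.64, -0.0]
contact_force: [0.4, 0.4, -0.7]
width: 0.0242
finger_force: 29.6
```

```bash
python3 go.py 493.5 43.9 39 79.7
python3 - <<'E'
from h import *
im,d,c=grab("wrist");save(im,"w6")
E
```

```text
t 21.4 pos [492.7  41.5 179.1] phi 79.65 zaxis [-5.e-04 -5.e-04 -1.e+00] F [ 0.4  0.4 -0.7] w 24.2 ff 29.638342559337616
shift now [  2.5   0.4 140.1] rz -0.001
```

View pics/w6.png

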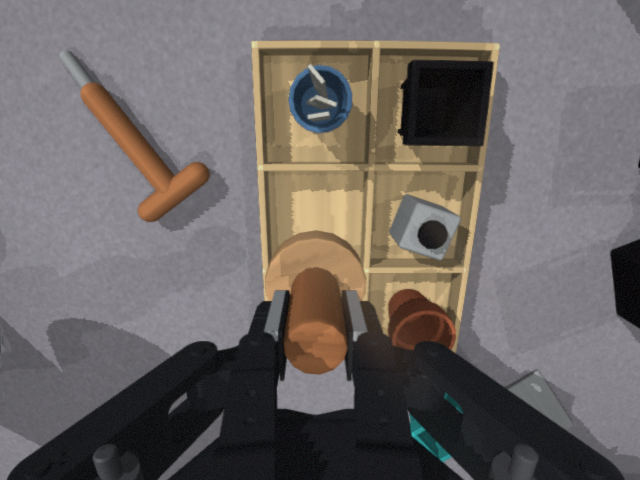

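The tamper hangs upright with its disc at (315,275). Lowering it into the front middle.

Call:
arm_command:
  deltas:
    - [[-1, 1, 0, 25, 0, 0, 0], [-1, 1, 0, 35, 0, 0, 0], [-1, 0, 0, 35, 0, 0, 0], [-1, 0, 0, 20, 0, 0, 0], [-1, 0, 0, 12, 0, 0, 0], [-1, 0, 0, 6, 0, 0, 0], [-1, 0, 0, 3, 0, 0, 0], [-1, 0, 0, 2, 0, 0, 0], [-1, 0, 0, 1, 0, 0, 0], [-1, 0, 0, 1, 0, 0, 0], [-1, 0, 0, 0, 0, 0, 0], [-1, 0, 0, 0, 0, 0, 0]]

```text
t: 22.7
position: [0.4937, 0.0444, 0.0397]
eef_rot: [0.0, 0.768, 0.641, 0.0]
contact_force: [-0.7, 0.7, -0.9]
width: 0.0244
finger_force: 29.6
```

```bash
python3 go.py 493.5 43.9 39 79.7
```

```text
t 22.7 pos [493.7  44.4  39.7] phi 79.69 zaxis [ 7.e-04 -0.e+00 -1.e+00] F [-0.7  0.7 -0.9] w 24.4 ff 29.649809896945953
shift now [-0.5 -0.1  0.7] rz -0.0
```

Call:
arm_command:
  deltas:
    - [[-1, 0, 0, 1, 0, 0, 0], [-1, 0, 0, 0.5, 0, 0, 0], [-1, 0, 0, 0, 0, 0, 0], [0.3, 0, 0, 0, 0, 0, 0], [0.3, 0, 0, 0, 0, 0, 0], [0.3, 0, 0, 0, 0, 0, 0], [0.3, 0, 0, 0, 0, 0, 0], [0.3, 0, 0, 0, 0, 0, 0], [0.3, 0, 0, -15, 0, 0, 0], [0.3, 0, 0, -30, 0, 0, 0], [0.3, 0, 0, -40, 0, 0, 0], [0.3, 0, 0, -40, 0, 0, 0], [0.3, 0, 0, -20, 0, 0, 0], [1, 0, 0, 0, 0, 0, 0], [1, 0, 0, 0, 0, 0, 0]]

```text
t: 24.2
position: [0.4933, 0.0443, 0.1826]
eef_rot: [0.0, 0.768, 0.641, 0.0]
contact_force: [-0.1, -0.3, -0.7]
width: 0.0817
finger_force: 0.0
```

```bash
python3 go.py 582.3 314.3 180 79.7
python3 - <<'E'
from h import *
im,d,c=grab("wrist");P=cloud(d,c);q=P.reshape(-1,3);q=q[np.hypot(q[:,0]-.4935,q[:,1]-.044)<.04]
for a,b in((.072,.08),(.018,.026)):
    k=q[(q[:,2]>a)&(q[:,2]<b)];print(len(k),cv2.minEnclosingCircle(k[:,:2].astype(np.float32)),np.median(k[:,2]))
im,d,c=grab("top");P=cloud(d,c)
q=P[210:300,40:130].reshape(-1,3);q=q[q[:,2]>.03];print("bottle",q[:,:2].min(0),q[:,:2].max(0),q[:,2].max())
E
```

```text
t 24.2 pos [493.3  44.3 182.6] phi 79.69 zaxis [ 3.e-04 -0.e+00 -1.e+00] F [-0.1 -0.3 -0.7] w 81.7 ff 0.0
shift now [281.6  39.2   2.7] rz -0.0
743 ((0.4947865307331085, 0.0459703728556633), 0.012586855329573154) 0.0760761376876884
1517 ((0.4952046275138855, 0.04586140811443329), 0.02706085331737995) 0.0222814110293153
bottle [ 0.39252941 -0.00686654] [0.52686326 0.45531648] 1.145959583528258
```

The tamper is upright and within 2 mm of the middle. Now the saucer.

Call:
arm_command:
  deltas:
    - [[1, 20, 3, 0, 0, 0, 0], [1, 40, 5, 0, 0, 0, 0], [1, 40, 6, 1, 0, 0, 0], [1, 40, 6, 1, 0, 0, 0], [1, 40, 6, 1, 0, 0, 0], [1, 40, 6, 0, 0, 0, 0], [1, 30, 4, 0, 0, 0, 0], [1, 20, 3, 0, 0, 0, 0], [1, 12, 1, 0, 0, 0, 0], [1, 0, 0, 0, 0, 0, 0], [1, 0, 0, 0, 0, 0, 0], [1, 0, 0, 0, 0, 0, 0], [1, 0, 0, 0, 0, 0, 0]]

```text
t: 25.6
position: [0.5831, 0.3134, 0.1798]
eef_rot: [0.0, 0.768, 0.64, -0.0]
contact_force: [0.3, -0.5, -0.3]
width: 0.0853
finger_force: 0.0
```

```bash
python3 - <<'E'
from h import *
im,d,c=grab("wrist");P=cloud(d,c);q=P.reshape(-1,3);q=q[np.hypot(q[:,0]-.582,q[:,1]-.314)<.05]
k=q[(q[:,2]>.012)&(q[:,2]<.022)];print(len(k),cv2.minEnclosingCircle(k[:,:2].astype(np.float32)),np.median(k[:,2]))
save(im,"w7")
# lowest visible part of finger tips in tool frame, and neighbours
E
python3 go.py 583 315 20 79.7
```

```text
928 ((0.5841658711433411, 0.31427234411239624), 0.03183237835764885) 0.01593341282841615
t 25.6 pos [583.2 313.6 180. ] phi 79.62 zaxis [ 0.e+00 -1.e-04 -1.e+00] F [-0.4  0.   0.3] w 85.2 ff 0.0
shift now [  1.4  -0.5 160. ] rz -0.001
```

View pics/w7.png

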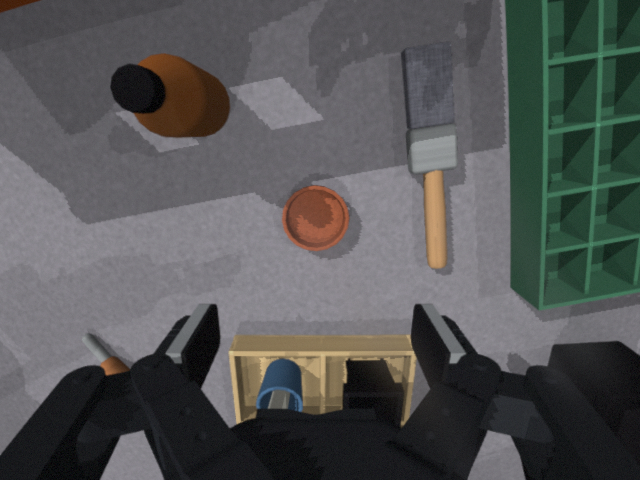

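The saucer at (316,217) is clear of the bottle and the brush, and lies at (584,314) mm. The tips stand about 7 mm back at this opening, so I'll command the TCP to about −2 mm.

Call:
arm_command:
  deltas:
    - [[1, 1, 1, 25, 0, 0, 0], [1, 0, 0, 40, 0, 0, 0], [1, 0, 0, 40, 0, 0, 0], [1, 0, 0, 35, 0, 0, 0], [1, 0, 0, 20, 0, 0, 0], [1, 0, 0, 12, 0, 0, 0], [1, 0, 0, 6, 0, 0, 0], [1, 0, 0, 4, 0, 0, 0], [1, 0, 0, 0, 0, 0, 0], [1, 0, 0, 0, 0, 0, 0]]

```text
t: 26.65
position: [0.5855, 0.3158, -0.0007]
eef_rot: [0.0, 0.768, 0.641, 0.001]
contact_force: [0.5, 0.3, -0.5]
width: 0.0853
finger_force: 0.0
```

```bash
python3 go.py 584.2 314.3 -2 79.7
python3 - <<'E'
from h import *
im,d,c=grab("wrist");save(im,"w8")
E
```

```text
t 26.6 pos [585.5 315.8  -0.7] phi 79.68 zaxis [ 0.0023  0.001  -1.    ] F [ 0.5  0.3 -0.5] w 85.3 ff 0.0
shift now [-1.8 -1.1  1.3] rz -0.0
```

View pics/w8.png

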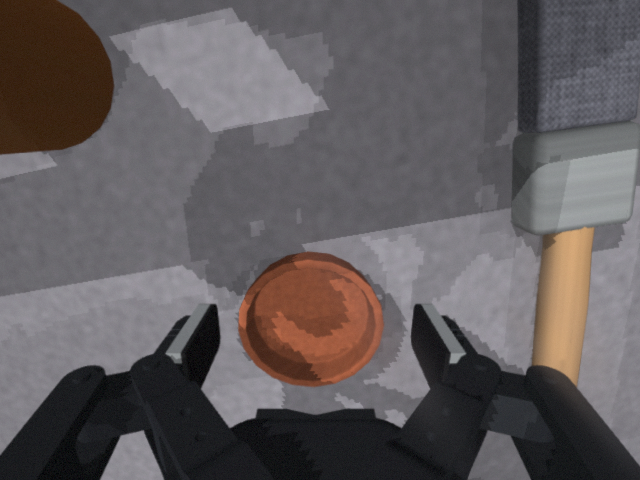

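The saucer at (311,318) sits between the pads. Closing.

Call:
arm_command:
  deltas:
    - [[-1, -1, 0, 0, 0, 0, 0], [-1, 0, 0, 0, 0, 0, 0], [-1, 0, 0, 0, 0, 0, 0], [-1, 0, 0, 0, 0, 0, 0], [-1, 0, 0, 0, 0, 0, 0], [-1, 0, 0, 0, 0, 0, 0]]
  grip_force: 30

```text
t: 27.3
position: [0.5848, 0.3146, -0.0005]
eef_rot: [0.0, 0.768, 0.641, 0.0]
contact_force: [-1.2, -0.9, 5.2]
width: 0.0622
finger_force: 32.1
```

Call:
arm_command:
  deltas:
    - [[-1, 0, 0, -5, 0, 0, 0], [-1, 0, 0, -15, 0, 0, 0], [-1, 0, 0, -20, 0, 0, 0], [-1, 0, 0, -20, 0, 0, 0], [-1, 0, 0, 0, 0, 0, 0], [-1, 0, 0, 0, 0, 0, 0], [-1, 0, 0, 0, 0, 0, 0]]

```text
t: 28.0
position: [0.5833, 0.314, 0.0567]
eef_rot: [-0.0, 0.768, 0.641, -0.001]
contact_force: [-0.7, 0.1, -0.1]
width: 0.062
finger_force: 32.9
```

```bash
python3 - <<'E'
from h import *
im,d,c=grab("wrist");save(im,"w9")
s=r.state();p=np.array(s["position"]);P=cloud(d,c);q=P.reshape(-1,3);q=q[np.hypot(q[:,0]-p[0],q[:,1]-p[1])<.06]
print(np.histogram(q[:,2],bins=np.arange(0,.16,.005)))
E
python3 go.py 571.4 -68.9 160 79.7
```

```text
(array([11033,     0,     0,     0,     0,     0,     0,     0,     0,
           0,     0,    48,  9369,  1645,  4743,   618,   657,   727,
         808,   849,   682,  1249,  2290,  5865,  2217,  2836,  4952,
        6689,  6669,  6078,  3877]), array([0.   , 0.005, 0.01 , 0.015, 0.02 , 0.025, 0.03 , 0.035, 0.04 ,
       0.045, 0.05 , 0.055, 0.06 , 0.065, 0.07 , 0.075, 0.08 , 0.085,
       0.09 , 0.095, 0.1  , 0.105, 0.11 , 0.115, 0.12 , 0.125, 0.13 ,
       0.135, 0.14 , 0.145, 0.15 , 0.155]))
t 28.1 pos [583.  313.9  56.3] phi 79.69 zaxis [-0.0026 -0.001  -1.    ] F [-0.2 -0.2 -0.5] w 62.4 ff 32.93281339108944
shift now [-378.9   56.8 -103.3] rz -0.0
```

View pics/w9.png

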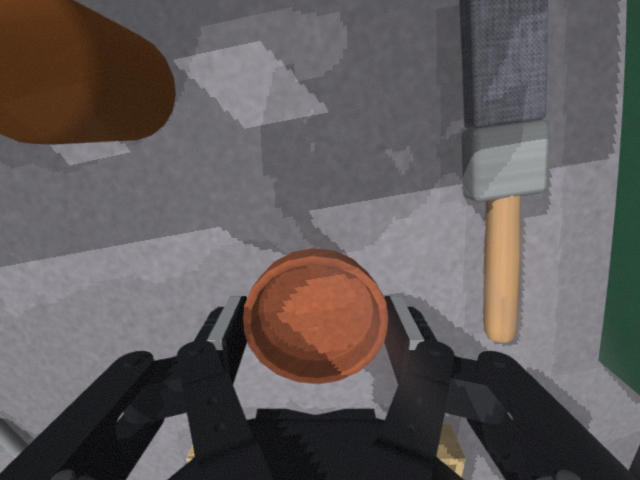

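The saucer came up level-looking and central in the pads. I'll carry it over the clay pot and measure its tilt and offset there.

Call:
arm_command:
  deltas:
    - [[-1, 0, 0, -20, 0, 0, 0], [-1, 0, 0, -40, 0, 0, 0], [-1, 0, 0, -40, 0, 0, 0], [-1, -20, 3, 0, 0, 0, 0], [-1, -40, 6, 0, 0, 0, 0], [-1, -40, 6, 0, 0, 0, 0], [-1, -40, 6, 0, 0, 0, 0], [-1, -40, 6, 0, 0, 0, 0], [-1, -40, 6, 0, 0, 0, 0], [-1, -40, 6, 0, 0, 0, 0], [-1, -40, 6, 0, 0, 0, 0], [-1, -35, 6, 0, 0, 0, 0], [-1, -27, 4, 0, 0, 0, 0], [-1, -17, 2, 0, 0, 0, 0], [-1, 0, 0, 0, 0, 0, 0], [-1, 0, 0, 0, 0, 0, 0], [-1, 0, 0, 0, 0, 0, 0], [-1, 0, 0, 0, 0, 0, 0]]

```text
t: 29.85
position: [0.5725, -0.0674, 0.1577]
eef_rot: [-0.0, 0.767, 0.641, 0.0]
contact_force: [0.2, 0.2, -0.6]
width: 0.0622
finger_force: 33.1
```

```bash
cat > sc.py <<'E'
from h import *
im,d,c=grab("wrist");p=np.array(r.state()["position"]);P=cloud(d,c).reshape(-1,3);h=cv2.cvtColor(im,cv2.COLOR_RGB2HSV).reshape(-1,3)
k=(np.hypot(P[:,0]-p[0],P[:,1]-p[1])<.045)&(h[:,1]>100)&((h[:,0]<14)|(h[:,0]>172))
q=P[k]-p;f=q[np.hypot(q[:,0],q[:,1])<.018];f=f[(f[:,2]>-.005)&(f[:,2]<.025)]
a=np.linalg.lstsq(np.c_[f[:,:2],np.ones(len(f))],f[:,2],rcond=None)[0]
print("floor n",len(f),"slopes",a.round(4),"floor z rel TCP",a[2].round(4))
m=q[(q[:,2]>a[2]+.0075)&(q[:,2]<a[2]+.015)];print("rim rel TCP",len(m),cv2.minEnclosingCircle(m[:,:2].astype(np.float32)),m[:,2].max())
E
python3 sc.py;python3 go.py 571.4 -68.9 70 79.7
```

```text
floor n 4210 slopes [-0.0011 -0.0011  0.0057] floor z rel TCP 0.0057
rim rel TCP 4273 ((0.0002561049477662891, -0.000716949172783643), 0.03265286982059479) 0.01863203947048392
t 29.9 pos [572.5 -67.5 157.7] phi 79.79 zaxis [-1.e-04  3.e-04 -1.e+00] F [-0.1  0.  -0.2] w 62.9 ff 33.08267374522984
shift now [-1.6 -0.8 87.7] rz 0.001
```

Call:
arm_command:
  deltas:
    - [[-1, -1, -1, 20, 0, 0, 0], [-1, 0, 0, 25, 0, 0, 0], [-1, 0, 0, 20, 0, 0, 0], [-1, 0, 0, 12, 0, 0, 0], [-1, 0, 0, 6, 0, 0, 0], [-1, 0, 0, 2, 0, 0, 0], [-1, 0, 0, 0, 0, 0, 0], [-1, 0, 0, 0, 0, 0, 0], [-1, 0, 0, 0, 0, 0, 0]]

```text
t: 30.8
position: [0.5722, -0.0697, 0.0739]
eef_rot: [0.001, 0.768, 0.641, 0.001]
contact_force: [-0.2, -0.4, -0.7]
width: 0.0626
finger_force: 33.1
```

```bash
python3 sc.py; python3 sc.py|tail -1; for i in 1 2 3; do python3 go.py 571.1 -68.2 67.3 79.7;python3 -c "
from h import *
r.grab_frame('wrist')"; done
```

```text
floor n 4222 slopes [ 0.0009 -0.003   0.006 ] floor z rel TCP 0.006
rim rel TCP 4275 ((0.0006264878902584314, -0.0006683045066893101), 0.032525788992643356) 0.01940196137766649
rim rel TCP 4300 ((0.00034214710467495024, -0.0009066475904546678), 0.03264034911990166) 0.02076128390573652
t 30.9 pos [571.9 -69.7  73.6] phi 79.68 zaxis [ 1.4e-03 -3.0e-04 -1.0e+00] F [-0.1  0.3 -0.3] w 62.1 ff 33.080374295823276
shift now [ 1.3 -1.   6.3] rz -0.0
t 30.9 pos [571.7 -69.6  73.4] phi 79.68 zaxis [ 1.e-03 -2.e-04 -1.e+00] F [-0.  -0.6 -0.1] w 62.7 ff 33.08005705475807
shift now [ 1.3 -0.8  6.1] rz -0.0
t 31.0 pos [571.6 -69.6  73.2] phi 79.68 zaxis [ 7.e-04 -1.e-04 -1.e+00] F [-0.3 -0.  -0.4] w 62.3 ff 33.07933337520808
shift now [ 1.3 -0.7  5.9] rz -0.0
```

Call:
arm_command:
  deltas:
    - [[-1, 1, 0, 2, 0, 0, 0], [-1, 0, 0, 1, 0, 0, 0], [-1, 0, 0, 1, 0, 0, 0], [-1, 0, 0, 0.5, 0, 0, 0], [-1, 0, 0, 0, 0, 0, 0], [-1, 0, 0, 0, 0, 0, 0], [-1, 0, 0, 0, 0, 0, 0], [-1, 0, 0, 0, 0, 0, 0]]

```text
t: 31.85
position: [0.5715, -0.0685, 0.0684]
eef_rot: [0.0, 0.768, 0.641, 0.0]
contact_force: [-0.0, 0.0, -1.0]
width: 0.0623
finger_force: 33.1
```

```bash
python3 go.py 571.1 -68.2 67.3 79.7
```

```text
t 31.9 pos [571.5 -68.5  68.4] phi 79.69 zaxis [ 1.e-04 -0.e+00 -1.e+00] F [-0.  0. -1.] w 62.3 ff 33.07957246899605
shift now [ 0.3 -0.5  1.1] rz -0.0
```

Call:
arm_command:
  deltas:
    - [[-1, 0, 0, 0.5, 0, 0, 0], [-1, 0, 0, 0.5, 0, 0, 0], [-1, 0, 0, 0.5, 0, 0, 0], [-1, 0, 0, 0, 0, 0, 0], [-1, 0, 0, 0, 0, 0, 0], [-1, 0, 0, 0, 0, 0, 0]]

```text
t: 32.45
position: [0.5717, -0.0686, 0.0675]
eef_rot: [0.0, 0.768, 0.641, 0.0]
contact_force: [-2.8, 1.0, 5.3]
width: 0.0623
finger_force: 33.5
```

```bash
python3 go.py 571.1 -68.2 67.3 79.7
```

```text
t 32.5 pos [571.7 -68.6  67.5] phi 79.69 zaxis [ 3.e-04 -1.e-04 -1.e+00] F [-2.8  1.   5.3] w 62.3 ff 33.46698569599539
shift now [ 0.3 -0.7  0.2] rz -0.0
```

It's touching at 5 N. Releasing gently and lifting.

Call:
arm_command:
  deltas:
    - [[0.55, 0, 0, 0, 0, 0, 0], [0.6, 0, 0, 0, 0, 0, 0], [0.7, 0, 0, 0, 0, 0, 0], [0.8, 0, 0, 0, 0, 0, 0], [0.9, 0, 0, 0, 0, 0, 0], [0.9, 0, 0, 0, 0, 0, 0], [0.9, 0, 0, 0, 0, 0, 0], [0.9, 0, 0, -10, 0, 0, 0], [0.9, 0, 0, -25, 0, 0, 0], [0.9, 0, 0, -40, 0, 0, 0], [0.9, 0, 0, -35, 0, 0, 0], [0.9, 0, 0, 0, 0, 0, 0], [0.9, 0, 0, 0, 0, 0, 0], [0.9, 0, 0, 0, 0, 0, 0], [0.9, 0, 0, 0, 0, 0, 0]]

```text
t: 33.95
position: [0.5701, -0.0682, 0.1749]
eef_rot: [-0.001, 0.768, 0.641, -0.001]
contact_force: [0.4, -0.3, -0.5]
width: 0.0812
finger_force: 0.0
```

Run:
```python
from h import *
im,d,c=grab("wrist");P=cloud(d,c).reshape(-1,3)
k=P[(np.hypot(P[:,0]-.571,P[:,1]+.069)<.045)]
m=k[(k[:,2]>.081)&(k[:,2]<.088)];print("rim",cv2.minEnclosingCircle(m[:,:2].astype(np.float32)),np.median(m[:,2]))
f=k[(np.hypot(k[:,0]-.571,k[:,1]+.069)<.02)];print(np.linalg.lstsq(np.c_[f[:,:2]-[.571,-.069],np.ones(len(f))],f[:,2],rcond=None)[0])
save(im,"w10")
```

```text
rim ((0.5725702047348022, -0.0689464583992958), 0.03189849108457565) 0.0839852956658797
[1.43461968 8.08477266 0.15110262]
```

Call:
arm_command:
  deltas:
    - [[1, -20, 0, -10, 0, 0, 0], [1, -40, 0, -10, 0, 0, 0], [1, -40, 0, 0, 0, 0, 0], [1, -40, 0, 0, 0, 0, 0], [1, -40, 0, 0, 0, 0, 0], [1, -40, 0, 0, 0, 0, 0], [1, -20, 0, 0, 0, 0, 0], [1, 0, 0, 0, 0, 0, 0]]

```text
t: 34.8
position: [0.5275, -0.3068, 0.1957]
eef_rot: [-0.001, 0.769, 0.639, -0.0]
contact_force: [0.7, 0.5, -0.4]
width: 0.0856
finger_force: 0.0
```

Run:
```python
from h import *
im,d,c=grab("top");a=cv2.resize(im[170:320,195:395],None,fx=3,fy=3,interpolation=2)
im,d,c=grab("scene");b=cv2.resize(im[180:340,230:430],None,fx=3,fy=3,interpolation=2)
save(cv2.resize(np.vstack([a,b]),None,fx=.64,fy=.64),"fin")
```

```text
(no output)
```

View pics/fin.png

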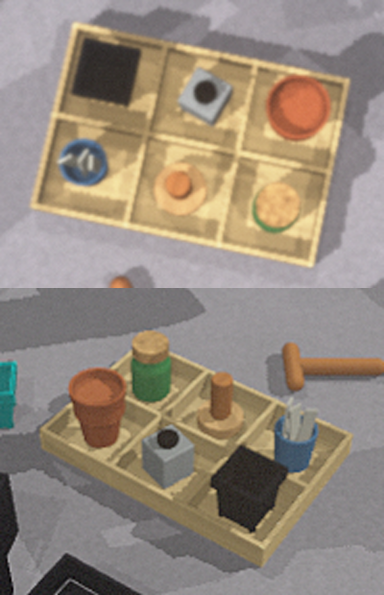

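The picture shows everything in place. The saucer's rim is at z 84 mm, exactly the pot's 68 plus 16, and it sits about 1 mm off the pot's centre. The jar, cup and tin are untouched, so I'm handing in.

```bash
python3 -c "
from h import *
print(r.finish_job())"
```

```text
the job is handed in; nothing more can be done
None
```

The job is handed in at about 35 s: clay pot, square pot and tamper stand upright within about 2 mm of their compartment centres, the saucer lies about 1 mm off-centre on the clay pot at the right height, and the jar, cup and tin were left alone.

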